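# Shut the lid of a board tester onto the board without slamming

### The arm

A 7-joint arm with a two-finger parallel gripper is mounted at the origin on a cart in front of the work surface, level with it; the furniture and walls round the work are solid. World frame = base frame: x ahead of the robot, y to its left, z up, the work surface at z = 0. Lengths are in m, angles in rad, forces in N, time in s.
With the tool pointing down it reaches from about 0.425 to 0.925 m from the base axis. Payload 6.8 kg.
Tool frame: the origin (TCP) lies at the very end of the fingers, on their centre line; the grasp point (between the pads) lies 19 mm behind it; z points along the fingers, y is the line along which they close (so a half turn about z gives the same grasp; the last joint's range is limited). The gripper opens to 85 mm and grips with 20 to 120 N. Pads are 22 mm wide; open, the fingers measure 114 mm over their backs; the gripper's body (76 mm by 85 mm) begins 54 mm behind the grasp point. The pads swing forward as they close: fully open they stand 13 mm farther back than shut.
Start: joints at [-1.312, 0.477, 0.022, 1.555, -0.011, 1.109, -0.083], TCP at [0.242, 0.63, 0.231] pointing down, gripper open.
Joint ranges: [-2.96, 2.96], [-0.34, 2.1], [-1.41, 1.46], [0.24, 2.44], [-1.37, 4.51], [0.17, 1.92], [-2.96, 2.96]. Speed limits (rad/s): [2.39, 2.39, 3.14, 3.14, 3.14, 3.14, 3.14].

### API

Orientations are given as a unit quaternion [w, x, y, z].
In Python, from station import bot gives the robot as it stands. The module is installed in compiled form; this text tells all that it offers.
- The arm moves only by the shell command python3 -m jog 'ROWS' [OPENING] [FORCE]. ROWS is JSON, a list of rows, each a list of 4 numbers: the shift along the tool's x, y, z in cm, then the turn about the tool's z in rad. In form: [[x, y, z, spin], ...]. A call has 1 to 20 rows; each row is the pose to reach, as a shift and turn from the pose commanded when the call began, along the tool's axes at that moment; what a row does not reach only later rows make up. A row lasts 1/12 s, in which the tool goes at most 41.7 mm and 7.16 degrees, less where a joint would pass 70% of its speed; a pose out of reach is approached as far as the arm can. A call with a gripper value outside its range is refused whole. OPENING is the closure, from -1 (fully open) to 1 (shut), set as the call begins (- or left out, the last holds). The fingers move at their own pace and stop on an object; FORCE is the grip in N (left out, the last holds). Time passes only in rows, so rows that repeat a pose let the fingers close. It gives the time, the measured TCP pose, the force, the opening and the grip force at its end, in the units of the state.
- bot.get_obs(): the state, without advancing time (a new reading comes with each control period).
- bot.read_camera(name): name is "side" or "top"; returns a dict with "pixels" (400x640x3 uint8, red, green, blue), "depth" (400x640 float32, m along the optical axis (not along the pixel's ray), 0 where there is no reading), "fovy" (degrees; the focal length in pixels is half the picture's height over the tangent of half this angle, whatever the lens; pixels are square), "cx", "cy" (the principal point, pixels), "distortion" ([k1, k2, p1, p2, k3] as OpenCV has them; the pictures are not rectified), "pose" (4x4, takes a point from camera to world coordinates). Camera axes: x right, y down, z forward; pixel columns grow to the right and rows downward; lengths in m; the calibration is good to about 2 mm. A picture is of the moment at which its call begins.
- bot.hand_in(): hands the job in; it is judged then, once.
The state is a dict: "t": time; "q": joint angles; "joint_vel": joint speeds; "joint_torque": joint torques, N m; "eef_pos": TCP position; "tool_rot": TCP orientation; "contact_force": force on the tool from outside, world axes, zero at the start; "torque": the same for the moment, N m; "gripper_width": opening from 0.0 (shut) to 1.0 (fully open); "grasp_force": force on a finger pad.
Only numpy, scipy, OpenCV 4.12 (cv2) and the standard library are available. Lean on these libraries where they do the work, as an engineer would, in place of code of your own. Each camera call takes 0.05 s, during which the arm holds its last target. There are 200 camera calls.

### The job

A circuit board lies ready on the spring probes of the bench tester, and the tester's heavy lid stands open. Shut it gently: tip the lid forward and let it down under control, without ever letting it drop or slam, until it rests on the board; then press its front edge down by feel, never with more than 25 N, until both side latches have snapped over it and hold it shut, and let go. Leave the cutters, the meter, the tape and the solder reel lying near it where they are.

Things in the scene. Friction and masses are not known exactly. Their poses are not given: they have to be found in the camera images.
- tester: grey bench tester for circuit boards, fixed on the bench: base 160 mm deep (its x), 150 mm wide (its y), 72 mm high, a green circuit board lying level in it on a black sprung carrier; origin at the centre of the base's underside, x pointing to the hinged back, y to its left, z up; its front faces -x. A dark steel catch bar round the front carries the side latches and the lid's two stop posts
- lid_axis (a point): centre of the lid's hinge axis, which runs along the tester's y at its back: 72 mm behind the tester's origin and 82 mm above its underside
- lid (a joint): hinge angle of the lid, rad: about 0 shut and level, pi/2 upright, 1.78 leaning back on its stop. The lid is an aluminium frame with a clear window, 150 mm wide, 14 mm thick, about 0.9 kg, its weight centred 91 mm from the hinge. The stiff hinge holds it near upright, where it starts; tipped forward past about 1.35 it falls unless held up. At 0 the frame lies 76 to 90 mm up
- lip_edge (a point): middle of the lower front edge of the lid's finger lip, a plate 100 mm wide and 8 mm thick that sticks out 30 mm past the front of the base: 182 mm from the hinge axis towards the front and, with the lid at 0, 4 mm below it (78 mm above the tester's underside)
- latch_left (a joint): steel spring latch on the tester's left side (+y), 52 mm in front of the origin, a lever 18 mm wide up to about 106 mm high: angle in rad, 0 home, growing to about 0.1 as the lid's pin pushes its nose outward; it springs back to 0 over the pin by itself and then holds the lid, about 0.012 rad above its stops; a lid that has not caught springs up again
- latch_right (a joint): the same latch on the right side (-y)
- side_cutters: side cutters, 60 x 149 x 10 mm, lying open on the bench; origin at the centre of the underside
- pocket_meter: pocket multimeter, 124 x 66 x 36 mm, lying on its back; origin at the centre of the underside
- tape_roll: roll of black tape, 58 mm across, 18 mm high, lying flat; origin at the centre of the underside
- solder_reel: reel of solder wire, 63 x 76 x 52 mm, behind the tester; origin at the centre of the underside
- lip_top (a point): middle of the lip's upper face, 15 mm behind its front edge, where to press (86 mm above the tester's underside at lid angle 0). Let down, the lid rests on the board at about 0.058. Then springs resist: 5 to 16 N here make the latches snap over; 2 mm lower the lid meets the stop posts, hard. The catch bar is set by hand for each board: the posts stop the lid somewhere from -0.025 to 0.025

How it is judged:
By the outcome, as a careful person would: the job done as asked, in the order asked, and still so for the second after the job is handed in, with the robot touching nothing.
It also fails if it takes over 51 s, if anything falls off the work surface, if the arm or the gripper's body presses on something with over 40 N, if the wrist force passes 120 N, or if a joint passes its speed limit or range.

## Working session

There is one attempt and no reset: what is moved stays moved. The work goes in short steps, Python scripts to look and compute and a shell command to move; the robot and the scene stay as the last step left them, time stands still between calls to the robot, and variables do not carry over. Pictures are saved under pics/ and viewed, at most 10 in all, crops included, and the job is handed in when it is done.

```bash
mkdir -p pics
cat > h.py <<'E'
import numpy as np, cv2
from station import bot
def snap(n,f):
    c=bot.read_camera(n); cv2.imwrite(f'pics/{f}.png',c['pixels'][:,:,::-1]); np.savez(f'{f}.npz',**c); return c
def K(c):
    f=200/np.tan(np.radians(float(c['fovy']))/2); return np.array([[f,0,float(c['cx'])],[0,f,float(c['cy'])],[0,0,1]])
def pt(c,u,v,z=None):
    p=cv2.undistortPoints(np.array([[[u,v]]],float),K(c),np.array(c['distortion'],float))[0,0]
    r=np.array([p[0],p[1],1.]); T=np.array(c['pose'])
    if z is None:
        d=np.median(c['depth'][int(v)-1:int(v)+2,int(u)-1:int(u)+2]); return T[:3,:3]@(r*d)+T[:3,3]
    w=T[:3,:3]@r; return T[:3,3]+w*(z-T[2,3])/w[2]
def cloud(c):
    H,W=c['depth'].shape; uv=np.stack(np.meshgrid(np.arange(W),np.arange(H)),-1).reshape(-1,1,2).astype(float)
    p=cv2.undistortPoints(uv,K(c),np.array(c['distortion'],float))[:,0]; d=c['depth'].reshape(-1,1)
    T=np.array(c['pose']); P=np.c_[p,np.ones(len(p))]*d; P=P@T[:3,:3].T+T[:3,3]; P[d[:,0]==0]=np.nan; return P.reshape(H,W,3)
E
python3 - <<'E'
from h import *
for n in('side','top'):
    c=snap(n,n+'0'); print(n,np.round(c['pose'],3).tolist(),c['fovy'])
print(bot.get_obs())
E
```

```text
side [[0.47, 0.469, -0.748, 1.197], [0.883, -0.255, 0.395, -0.285], [-0.006, -0.846, -0.533, 0.541], [0.0, 0.0, 0.0, 1.0]] 45.28167563924565
top [[0.024, -0.995, 0.094, 0.489], [-1.0, -0.024, 0.002, 0.085], [0.0, -0.094, -0.996, 1.0], [0.0, 0.0, 0.0, 1.0]] 55.562293281011996
{'t': 0.1, 'q': array([-1.31205414,  0.47772245,  0.02233043,  1.55635576, -0.01150864,
        1.10928625, -0.08312811]), 'joint_vel': array([-0.00056938, -0.00151201,  0.00064039, -0.00299098,  0.0002211 ,
       -0.0002462 ,  0.0012042 ]), 'joint_torque': array([ 4.59575778e-03, -5.97761858e+01,  1.61347546e+00, -2.81953669e+01,
        1.27948704e-02,  5.02988623e-03,  4.13828673e-06]), 'eef_pos': array([0.24191149, 0.62959045, 0.23041799]), 'tool_rot': array([-9.73221370e-05,  1.82394824e-01,  9.83225026e-01, -8.16203509e-04]), 'contact_force': array([ 0.38380194, -1.24695656,  0.1836964 ]), 'torque': array([0.00570679, 0.00590811, 0.01105273]), 'grasp_force': 0.0, 'gripper_width': 0.99804947412088}
```

View pics/side0.png

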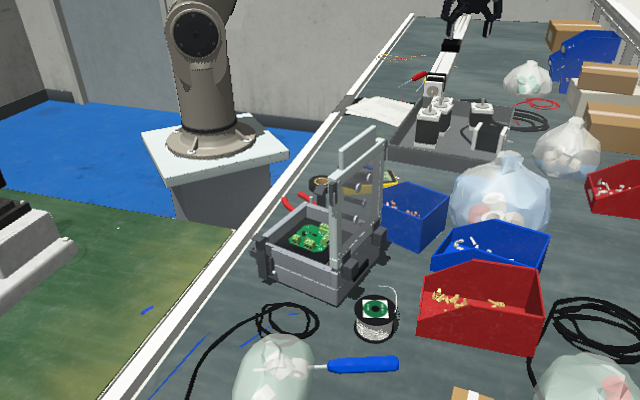

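View pics/top0.png

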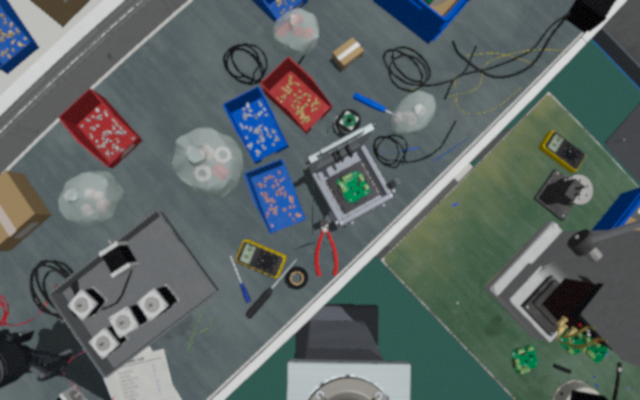

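The side view shows the tester at about (320,250) with its lid upright. In the top view the tester is centred near (350,187), with the lid edge at about (340,145). The cutters are at (326,250), the tape at (297,278), the meter at (262,258) and the reel at (347,121).

Run:
```python
from h import *
c=dict(np.load('top0.npz')); s=dict(np.load('side0.npz'))
a=cv2.resize(c['pixels'][95:295,225:425],(600,600),interpolation=cv2.INTER_CUBIC)
cv2.imwrite('pics/top0c.png',a[:,:,::-1])
b=cv2.resize(s['pixels'][110:310,240:420],None,fx=3,fy=3,interpolation=cv2.INTER_CUBIC)
cv2.imwrite('pics/side0c.png',b[:,:,::-1])
P=cloud(c)
for n,(u,v) in dict(board=(352,187),table=(330,300),lid=(340,145)).items(): print(n,pt(c,u,v).round(3))
for n,C in(('top',c),('side',s)):
  Q=cloud(C).reshape(-1,3); ctr=pt(c,352,187)
  near=np.hypot(Q[:,0]-ctr[0],Q[:,1]-ctr[1])<.16
  for lo,hi in((.06,.074),(.085,.11),(.12,.2),(.2,.3)):
    m=near&(Q[:,2]>lo)&(Q[:,2]<hi); q=Q[m][:,:2].astype(np.float32)
    if len(q)>10: print(n,lo,hi,len(q),cv2.minAreaRect(q), Q[m][:,2].max())
```

```text
board [0.601 0.007 0.061]
table [ 0.177  0.03  -0.764]
lid [0.666 0.047 0.236]
top 0.06 0.074 1502 ((0.5939927697181702, 0.03169289231300354), (0.15940473973751068, 0.22050103545188904), 30.649797439575195) 0.0739962836777307
top 0.085 0.11 352 ((0.6198269724845886, 0.014170236885547638), (0.13868531584739685, 0.20125538110733032), 30.11808967590332) 0.1096537683496892
top 0.12 0.2 330 ((0.6621695756912231, 0.04070132225751877), (0.032856568694114685, 0.14774376153945923), 29.314207077026367) 0.19817767184296908
top 0.2 0.3 627 ((0.6717957258224487, 0.04514503851532936), (0.015025592409074306, 0.1656026393175125), 29.278512954711914) 0.26866303731754726
side 0.06 0.074 2877 ((0.6069555282592773, 0.03055061399936676), (0.1811656355857849, 0.22839707136154175), 30.043943405151367) 0.07399517279430246
side 0.085 0.11 990 ((0.6207302212715149, 0.014606639742851257), (0.14460398256778717, 0.20075729489326477), 30.387592315673828) 0.10999136212877858
side 0.12 0.2 2458 ((0.6763389706611633, 0.04506411775946617), (0.016032954677939415, 0.16331127285957336), 27.986019134521484) 0.19997116047053887
side 0.2 0.3 2294 ((0.6728861331939697, 0.04429321363568306), (0.015802957117557526, 0.1668011099100113), 30.131540298461914) 0.26514978024138813
```

View pics/top0c.png

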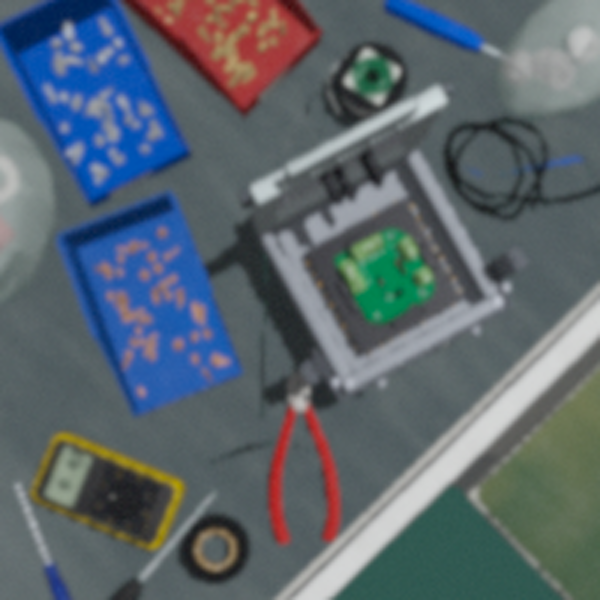

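View pics/side0c.png

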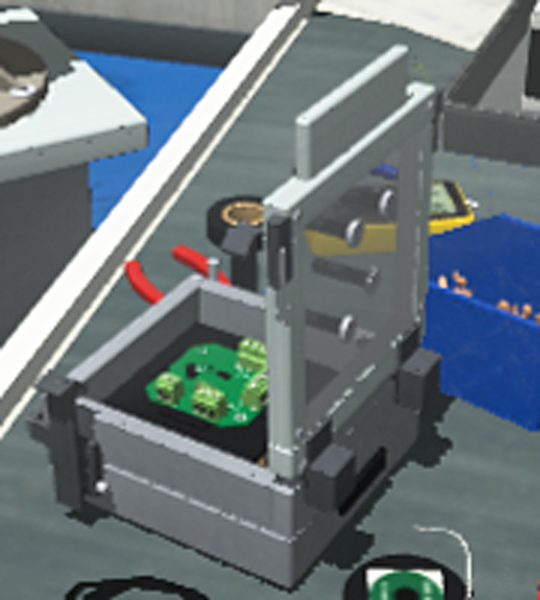

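Tester yaw is about 30°, back toward +x+y. The crops show the lip at the top of the upright lid, the dark latches at the front sides, and nothing in front of the lip. Next I'll refine the pose and the lid angle.

```bash
cat >> h.py <<'E'
YAW=np.radians(30)
def lidfit(c,ctr=(.672,.0445),zr=(.1,.275)):
    Q=cloud(c).reshape(-1,3); r=np.array([[np.cos(YAW),np.sin(YAW)],[-np.sin(YAW),np.cos(YAW)]])
    q=(Q[:,:2]-ctr)@r.T; return np.c_[q,Q[:,2]]
E
python3 - <<'E'
from h import *
for n in('top','side'):
    c=dict(np.load(n+'0.npz')); q=lidfit(c)
    m=(abs(q[:,0])<.035)&(abs(q[:,1])<.085)&(q[:,2]>.13)&(q[:,2]<.29); p=q[m]
    # per height bands
    for lo in np.arange(.13,.28,.02):
        b=p[(p[:,2]>lo)&(p[:,2]<lo+.02)]
        if len(b)>8: print(n,round(lo,2),len(b),'x',np.percentile(b[:,0],[3,50,97]).round(4),'y',np.percentile(b[:,1],[1,99]).round(4))
    # yaw from lip top band
    b=p[p[:,2]>.2]; f=np.polyfit(b[:,1],b[:,0],1); print('yawcorr',f.round(4),'zmax',np.percentile(b[:,2],[90,99]).round(4))
    # rim
    q2=q+[.072,0,0]
    m=(abs(q2[:,2]-.072)<.004)&(abs(q2[:,0])<.1)&(abs(q2[:,1])<.1); print('rim',np.percentile(q2[m][:,0],[2,98]).round(4),np.percentile(q2[m][:,1],[2,98]).round(4))
    m=(q2[:,2]>.092)&(q2[:,2]<.115)&(abs(q2[:,0]+.052)<.03)
    for s in(1,-1):
        k=q2[m&(q2[:,1]*s>.06)&(q2[:,1]*s<.12)]; print('latch',s,len(k),k.min(0).round(4),k.max(0).round(4)) if len(k) else 0
E
```

```text
top 0.13 87 x [-0.0196  0.0033  0.0056] y [-0.0684  0.0751]
top 0.15 90 x [-0.0222 -0.0045  0.0051] y [-0.0697  0.0751]
top 0.17 23 x [-0.0082 -0.005   0.0007] y [-0.0719  0.0753]
top 0.19 113 x [-0.0257 -0.0101  0.0002] y [-0.0698  0.0803]
top 0.21 91 x [-0.0075 -0.0056  0.0059] y [-0.0815  0.0828]
top 0.23 285 x [-0.0072 -0.0039  0.0064] y [-0.0758  0.0784]
top 0.25 236 x [-0.0059 -0.0025  0.0022] y [-0.0473  0.0495]
yawcorr [ 0.0164 -0.0025] zmax [0.2644 0.2665]
rim [-0.0759  0.065 ] [-0.0741  0.0745]
latch 1 72 [-0.0579  0.0778  0.0941] [-0.04    0.1003  0.1065]
latch -1 78 [-0.0575 -0.1009  0.0932] [-0.0395 -0.0781  0.1069]
side 0.13 583 x [-0.0023  0.0072  0.0104] y [-0.0751  0.07  ]
side 0.15 626 x [-0.0023  0.0068  0.01  ] y [-0.0756  0.0718]
side 0.17 610 x [-0.0024  0.0064  0.0087] y [-0.0757  0.0709]
side 0.19 701 x [0.0019 0.0061 0.0095] y [-0.0827  0.0786]
side 0.21 741 x [0.0006 0.0062 0.0075] y [-0.0828  0.0813]
side 0.23 738 x [-0.0045  0.0023  0.0068] y [-0.0751  0.0711]
side 0.25 469 x [-0.0042  0.0014  0.0026] y [-0.05    0.0458]
yawcorr [0.0058 0.0037] zmax [0.26   0.2643]
rim [-0.0764  0.0981] [-0.0906  0.0868]
latch 1 115 [-0.0603  0.076   0.092 ] [-0.0404  0.0997  0.1045]
latch -1 110 [-0.0591 -0.1011  0.092 ] [-0.0401 -0.0778  0.1043]
```

```bash
python3 -m jog '[[0,0,-4,0],[0,0,-8,0],[-4,-2.6,-8,-0.1],[-61,-39.3,-8,-0.34],[-61,-39.3,-8,-0.34],[-61,-39.3,-8,-0.34],[-61,-39.3,-8,-0.34],[-61,-39.3,-8,-0.34],[-61,-39.3,-8,-0.34],[-61,-39.3,-8,-0.34],[-61,-39.3,-8,-0.34],[-61,-39.3,-8,-0.34],[-61,-39.3,-8,-0.34],[-61,-39.3,-8,-0.34],[-61,-39.3,-8,-0.34],[-61,-39.3,-8,-0.34],[-61,-39.3,-8,-0.34],[-61,-39.3,-8,-0.34],[-61,-39.3,-8,-0.34],[-61,-39.3,-8,-0.34]]' -1
cat >> h.py <<'E'
AX=np.array([.6743,.0459])
def st(msg=''):
    from scipy.spatial.transform import Rotation as R
    o=bot.get_obs(); q=o['tool_rot']; M=R.from_quat([q[1],q[2],q[3],q[0]]).as_matrix()
    X=np.array([np.cos(YAW),np.sin(YAW)]); Y=np.array([-X[1],X[0]]); d=o['eef_pos'][:2]-AX; F=o['contact_force']
    a=np.degrees(np.arctan2(M[1,1],M[0,1])); psi=np.radians(120-a)
    print(msg,'t %.2f'%o['t'],'tcp tester(axis) mm',(1000*np.array([d@X,d@Y])).round(1),'z %.1f'%(o['eef_pos'][2]*1000),'psi %.3f'%psi,'F tester',np.round([F[:2]@X,F[:2]@Y,F[2]],1),'T',o['torque'].round(2))
    # tester dirs in tool axes
    print('  x_t in tool',(M[:2,:2].T@X).round(3),'y_t in tool',(M[:2,:2].T@Y).round(3))
E
python3 -c "from h import *; st()"
```

```text
t: 1.77
eef_pos: [0.6724, 0.0373, 0.3107]
tool_rot: [0.0, 0.017, 1.0, -0.002]
contact_force: [0.4, -0.9, 0.0]
gripper_width: 0.999
grasp_force: 0.0
 t 1.77 tcp tester(axis) mm [-5.9 -6.5] z 310.7 psi 0.557 F tester [-0.1 -0.9  0. ] T [-0.05  0.   -0.02]
  x_t in tool [-0.849  0.529] y_t in tool [0.529 0.849]
```

```bash
python3 -m jog '[[0,0,2.5,0],[0,0,4,0],[0,0,4,0],[0,0,4,0]]' >/dev/null
python3 - <<'E'
from h import *
st()
s=snap('side','side1'); t=snap('top','top1')
b=cv2.resize(s['pixels'][70:270,250:450],None,fx=2.9,fy=2.9,interpolation=cv2.INTER_CUBIC)
cv2.imwrite('pics/side1c.png',b[:,:,::-1])
q=lidfit(s,AX); 
for lo in(.26,.27,.28,.29,.3):
    m=(abs(q[:,0])<.08)&(abs(q[:,1])<.08)&(q[:,2]>lo)&(q[:,2]<lo+.01); p=q[m]
    for s_ in(1,-1):
        k=p[p[:,1]*s_>.02]
        if len(k)>3: print(lo,s_,len(k),k.min(0).round(4),k.max(0).round(4))
E
```

```text
t 2.10 tcp tester(axis) mm [-4.5  1.2] z 270.3 psi 0.550 F tester [ 0.7 -0.7 -0.1] T [ 0.03 -0.02 -0.01]
  x_t in tool [-0.852  0.523] y_t in tool [0.523 0.852]
0.26 1 58 [-0.0082  0.02    0.2602] [-2.000e-04  4.710e-02  2.648e-01]
0.26 -1 87 [-0.0083 -0.0507  0.26  ] [ 0.0003 -0.0202  0.2648]
0.28 1 49 [0.0094 0.0302 0.2834] [0.0308 0.0433 0.29  ]
0.28 -1 32 [-0.0353 -0.0486  0.2837] [-0.017  -0.0379  0.2899]
0.29 1 102 [0.0083 0.0295 0.29  ] [0.0314 0.046  0.3   ]
0.29 -1 99 [-0.0386 -0.0524  0.29  ] [-0.0164 -0.0413  0.3   ]
0.3 1 110 [0.0085 0.0312 0.3002] [0.0309 0.0466 0.3099]
0.3 -1 108 [-0.0397 -0.0517  0.3003] [-0.0163 -0.0415  0.31  ]
```

View pics/side1c.png

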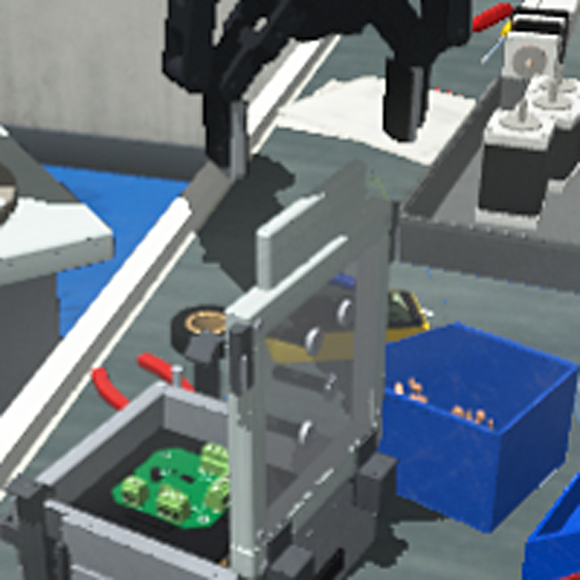

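The view shows the fingers straddling the lip: the front finger is at -16 mm and the back finger at +8 mm, with the lip between them at -8 to 0. I'll descend now.

```bash
python3 -m jog '[[0,0,1.5,0],[0,0,2.8,0],[0,0,3.4,0],[0,0,3.4,-0.06],[0,0,3.4,-0.12],[0,0,3.4,-0.12]]' >/dev/null
python3 -c "from h import *; st()"
```

```text
t 2.70 tcp tester(axis) mm [-3.9  0.8] z 237.3 psi 0.428 F tester [ 0.6 -0.2  0.6] T [ 0.04 -0.04  0.07]
  x_t in tool [-0.91   0.415] y_t in tool [0.415 0.91 ]
```

```bash
python3 -m jog '[[0.27,-0.12,0,0],[0.55,-0.25,0,0],[0.82,-0.37,0,0],[1.09,-0.5,0,0],[1.37,-0.62,0,0],[1.64,-0.75,0,0],[1.91,-0.87,0,0],[2.18,-1,0,0],[2.18,-1,0,0]]' >/dev/null
python3 -c "
from h import *; st(); s=snap('side','s2'); q=lidfit(s,AX)
for lo in(.14,.16,.18,.2,.22,.24,.25,.26):
  p=q[(abs(q[:,0]+.02)<.05)&(abs(q[:,1])<.03)&(q[:,2]>lo)&(q[:,2]<lo+.01)]; print(lo,len(p),np.percentile(p[:,0],[3,50,97]).round(4) if len(p)>5 else 0)"
```

```text
t 3.45 tcp tester(axis) mm [-28.8   0.4] z 237.4 psi 0.431 F tester [-0.8 -0.6  0.6] T [-0.01 -0.   -0.03]
  x_t in tool [-0.909  0.418] y_t in tool [0.418 0.909]
0.14 122 [-0.004  -0.0027  0.0016]
0.16 134 [-0.0069 -0.0055 -0.0028]
0.18 105 [-0.0092 -0.0081 -0.0047]
0.2 136 [-0.0123 -0.0111 -0.0098]
0.22 138 [-0.0141 -0.0127 -0.0112]
0.24 142 [-0.021  -0.0196 -0.0183]
0.25 152 [-0.0222 -0.0208 -0.0195]
0.26 110 [-0.0282 -0.0235 -0.0211]
```

```bash
python3 -m jog '[[0.18,-0.08,0.1,0],[0.36,-0.17,0.2,0],[0.55,-0.25,0.3,0],[0.73,-0.33,0.4,0],[0.91,-0.42,0.5,0],[1.09,-0.5,0.6,0],[1.27,-0.58,0.7,0],[1.45,-0.67,0.7,0],[1.64,-0.75,0.7,0],[1.82,-0.84,0.7,0],[2,-0.92,0.7,0],[2,-0.92,0.7,0]]' >/dev/null
cat >> h.py <<'E'
def ang(f,lo=.1,hi=.25,half=.03):
    s=snap('side',f); q=lidfit(s,AX); q=q[(abs(q[:,1])<half)&np.isfinite(q[:,2])]
    # lid angle: count points near back/top face plane for each theta
    best=[]
    for th in np.arange(-.05,1.7,.004):
        e=np.array([-np.cos(th),np.sin(th)]); n=np.array([np.sin(th),np.cos(th)])
        p=q[:,[0,2]]-[0,.082]; r=p@e; h=p@n
        best.append((((r>.155)&(r<.18)&(abs(h-.004)<.0015)).sum(),((r>.155)&(r<.18)&(abs(h-.004)<.004)).sum(),th))
    best.sort(reverse=True); print('theta',[(b[0],round(b[2],3)) for b in best[:4]])
E
python3 -c "from h import *; st(); ang('s3')"
```

```text
t 4.50 tcp tester(axis) mm [-50.4   0.5] z 230.4 psi 0.431 F tester [-0.2  0.3  0.1] T [ 0.    0.02 -0.02]
  x_t in tool [-0.909  0.418] y_t in tool [0.418 0.909]
theta [(np.int64(393), np.float64(1.266)), (np.int64(357), np.float64(1.27)), (np.int64(352), np.float64(1.262)), (np.int64(251), np.float64(1.274))]
```

```bash
python3 -m jog '[[0.16,0.36,0,0],[0.33,0.73,0,0],[0.5,1.09,0,0],[0.67,1.45,0,0],[0.83,1.82,0,0],[1,2.18,0,0],[1,2.18,0,0]]' >/dev/null
python3 -c "from h import *; st(); ang('s4')"
```

```text
t 5.13 tcp tester(axis) mm [-49.8  25.9] z 230.3 psi 0.429 F tester [-1.1  0.5  0.7] T [-0.28  0.31 -0.06]
  x_t in tool [-0.909  0.416] y_t in tool [0.416 0.909]
theta [(np.int64(377), np.float64(1.266)), (np.int64(372), np.float64(1.27)), (np.int64(324), np.float64(1.262)), (np.int64(282), np.float64(1.274))]
```

```bash
python3 -m jog '[[0.15,-0.07,0,-0.06],[0.4,-0.18,0,-0.12],[0.65,-0.3,0,-0.18],[0.9,-0.41,0,-0.25],[1.15,-0.52,0,-0.31],[1.4,-0.64,0,-0.37],[1.6,-0.73,0,-0.43],[1.68,-0.77,0,-0.43],[1.68,-0.77,0,-0.43]]' >/dev/null
python3 -c "from h import *; st(); ang('s5')"
```

```text
t 5.93 tcp tester(axis) mm [-68.2  24.7] z 230.4 psi 0.002 F tester [-0.5 -1.2 -1. ] T [-0.22  0.09 -0.04]
  x_t in tool [-1.     0.002] y_t in tool [0.002 1.   ]
theta [(np.int64(392), np.float64(1.274)), (np.int64(369), np.float64(1.27)), (np.int64(337), np.float64(1.278)), (np.int64(269), np.float64(1.266))]
```

```bash
python3 -m jog '[[0.5,0,0.17,0],[0.98,0,0.35,0],[1.47,0,0.55,0],[1.95,0,0.77,0],[2.42,0,1.0,0],[2.88,0,1.24,0],[3.4,0,1.53,0],[3.92,0,1.85,0],[4.43,0,2.19,0],[4.92,0,2.53,0],[5.4,0,2.9,0],[5.88,0,3.27,0],[5.88,0,3.27,0]]' >/dev/null
python3 -c "from h import *; st(); ang('s6')"
```

```text
t 7.07 tcp tester(axis) mm [-129.2   24.7] z 196.5 psi 0.001 F tester [-2.8  0.7 -2. ] T [-0.23  0.7  -0.16]
  x_t in tool [-1.     0.001] y_t in tool [0.001 1.   ]
theta [(np.int64(383), np.float64(0.886)), (np.int64(381), np.float64(0.89)), (np.int64(311), np.float64(0.882)), (np.int64(285), np.float64(0.894))]
```

```bash
python3 -m jog '[[0.3,0,0.3,0],[0.61,0,0.6,0],[0.91,0,0.91,0],[1.21,0,1.23,0],[1.49,0,1.56,0],[1.77,0,1.89,0],[2.04,0,2.24,0],[2.3,0,2.59,0],[2.55,0,2.95,0],[2.8,0,3.32,0],[3.04,0,3.69,0],[3.27,0,4.06,0],[3.49,0,4.45,0],[3.7,0,4.84,0],[3.9,0,5.24,0],[4.08,0,5.64,0],[4.08,0,5.64,0]]' >/dev/null
python3 -c "from h import *; st(); ang('s7')"
```

```text
t 8.53 tcp tester(axis) mm [-174.    24.6] z 139.1 psi 0.004 F tester [-15.1   0.5   2.6] T [-1.47  2.4  -0.68]
  x_t in tool [-1.     0.004] y_t in tool [0.004 1.   ]
theta [(np.int64(324), np.float64(0.486)), (np.int64(313), np.float64(0.49)), (np.int64(287), np.float64(0.482)), (np.int64(234), np.float64(0.494))]
```

```bash
python3 -m jog '[[0.13,0,0.2,0],[0.26,0,0.42,0],[0.4,0,0.67,0],[0.53,0,0.92,0],[0.64,0,1.17,0],[0.74,0,1.42,0],[0.84,0,1.68,0],[0.93,0,1.93,0],[1.02,0,2.19,0],[1.11,0,2.45,0],[1.19,0,2.71,0],[1.28,0,2.97,0],[1.35,0,3.23,0],[1.42,0,3.49,0],[1.42,0,3.49,0]]' >/dev/null
python3 -c "from h import *; st(); ang('s8')"
```

```text
t 9.83 tcp tester(axis) mm [-187.6   24.6] z 104.3 psi 0.004 F tester [-12.1  -1.6  -0.9] T [-1.38  2.04 -0.61]
  x_t in tool [-1.     0.004] y_t in tool [0.004 1.   ]
theta [(np.int64(310), np.float64(0.282)), (np.int64(286), np.float64(0.286)), (np.int64(272), np.float64(0.278)), (np.int64(192), np.float64(0.274))]
```

```bash
python3 -m jog '[[0.03,0,0.2,0],[0.06,0,0.39,0],[0.08,0,0.56,0],[0.11,0,0.74,0],[0.13,0,0.92,0],[0.15,0,1.1,0],[0.17,0,1.28,0],[0.19,0,1.46,0],[0.2,0,1.64,0],[0.22,0,1.81,0],[0.22,0,1.99,0],[0.22,0,2.17,0],[0.22,0,2.17,0]]' >/dev/null
python3 -c "from h import *; st(); ang('s9')"
```

```text
t 10.97 tcp tester(axis) mm [-192.1   24.7] z 82.0 psi 0.006 F tester [-15.3  -1.5  -2.4] T [-1.93  2.64 -0.79]
  x_t in tool [-1.     0.006] y_t in tool [0.006 1.   ]
theta [(np.int64(274), np.float64(0.158)), (np.int64(259), np.float64(0.154)), (np.int64(242), np.float64(0.162)), (np.int64(187), np.float64(0.15))]
```

```bash
python3 -m jog '[[0,0,0.12,0],[0.02,0,0.24,0],[0.03,0,0.36,0],[0.04,0,0.48,0],[0.05,0,0.6,0],[0.06,0,0.72,0],[0.07,0,0.84,0],[0.07,0,0.96,0],[0.08,0,1.08,0],[0.08,0,1.2,0],[0.08,0,1.32,0],[0.08,0,1.44,0],[0.08,0,1.44,0]]' >/dev/null
python3 -c "from h import *; st(); ang('s10')"
```

```text
t 12.10 tcp tester(axis) mm [-193.7   24.7] z 67.6 psi 0.007 F tester [-18.1  -1.1  -1.8] T [-2.14  2.87 -0.82]
  x_t in tool [-1.     0.007] y_t in tool [0.007 1.   ]
theta [(np.int64(266), np.float64(0.078)), (np.int64(245), np.float64(0.082)), (np.int64(218), np.float64(0.074)), (np.int64(188), np.float64(0.086))]
```

```bash
python3 -m jog '[[0,0,0.08,0],[0,0,0.16,0],[0,0,0.24,0],[0,0,0.32,0],[0,0,0.4,0],[0,0,0.45,0],[0,0,0.45,0]]' >/dev/null
python3 -c "from h import *; st(); ang('s11')"
```

```text
t 12.73 tcp tester(axis) mm [-194.    24.7] z 63.2 psi 0.007 F tester [-18.6  -1.8   1. ] T [-2.2   3.02 -0.91]
  x_t in tool [-1.     0.007] y_t in tool [0.007 1.   ]
theta [(np.int64(241), np.float64(0.054)), (np.int64(236), np.float64(0.058)), (np.int64(189), np.float64(0.062)), (np.int64(189), np.float64(0.05))]
```

```bash
python3 -m jog '[[0.1,0,0,0],[0.2,0,0,0],[0.3,0,0,0],[0.4,0,0,0],[0.5,0,0,0],[0.6,0,0,0],[0.7,0,0,0],[0.8,0,0,0],[0.9,0,0,0],[1.2,0,0,0],[1.6,0,0,0],[2,0,0,0],[2,0,0,0]]' >/dev/null
python3 -c "from h import *; st(); ang('s12')"
```

```text
t 13.87 tcp tester(axis) mm [-205.4   24.5] z 66.1 psi 0.001 F tester [-0.1  0.5 -0.1] T [-0.02  0.   -0.  ]
  x_t in tool [-1.     0.001] y_t in tool [0.001 1.   ]
theta [(np.int64(247), np.float64(0.054)), (np.int64(244), np.float64(0.058)), (np.int64(201), np.float64(0.05)), (np.int64(188), np.float64(0.062))]
```

```bash
python3 -m jog '[[0,0,-2,0],[0,0,-4,0],[0,0,-6.5,0],[0,0,-6.5,0],[0,-1,-6.5,0],[-1.8,-2.45,-6.5,0],[-3.84,-2.45,-6.5,0],[-3.84,-2.45,-6.5,0],[-3.84,-2.45,-6.5,0],[-3.84,-2.45,-6.5,0],[-3.84,-2.45,-5,0],[-3.84,-2.45,-4,0],[-3.84,-2.45,-4,0]]' 1 20
python3 -c "from h import *; st()"
```

```text
t: 15.0
eef_pos: [0.5273, -0.0378, 0.1034]
tool_rot: [-0.002, -0.258, 0.966, 0.0]
contact_force: [-0.7, -0.9, 0.2]
gripper_width: 0.002
grasp_force: 0.0
 t 15.00 tcp tester(axis) mm [-169.1    1. ] z 103.4 psi 0.001 F tester [-1.1 -0.4  0.2] T [ 0.    0.04 -0.02]
  x_t in tool [-1.     0.001] y_t in tool [0.001 1.   ]
```

```bash
python3 -m jog '[[0,0,0.1,0],[0,0,0.2,0],[0,0,0.3,0],[0,0,0.4,0],[0,0,0.5,0],[0,0,0.6,0],[0,0,0.7,0],[0,0,0.8,0],[0,0,0.9,0],[0,0,0.9,0]]' >/dev/null
python3 -c "from h import *; st()"
```

```text
t 15.83 tcp tester(axis) mm [-167.     0.3] z 96.5 psi 0.000 F tester [ 0.3  1.1 -0.8] T [0.01 0.02 0.01]
  x_t in tool [-1.  0.] y_t in tool [0. 1.]
```

```bash
for i in 1; do :; done; python3 -m jog '[[0,0,0.05,0],[0,0,0.1,0],[0,0,0.15,0],[0,0,0.2,0],[0,0,0.2,0]]' >/dev/null
python3 -c "from h import *; st()"
python3 -m jog '[[0,0,0.05,0],[0,0,0.1,0],[0,0,0.15,0],[0,0,0.15,0]]' >/dev/null
python3 -c "from h import *; st()"
```

```text
t 16.25 tcp tester(axis) mm [-166.8    0.2] z 94.8 psi 0.000 F tester [-0.7  0.6  3.2] T [ 0.02  0.26 -0.06]
  x_t in tool [-1.  0.] y_t in tool [0. 1.]
 t 16.58 tcp tester(axis) mm [-166.9    0.2] z 93.2 psi 0.000 F tester [-1.5  1.   5.2] T [-0.11  0.41 -0.04]
  x_t in tool [-1.  0.] y_t in tool [0. 1.]
```

```bash
python3 -m jog '[[0,0,0.05,0],[0,0,0.1,0],[0,0,0.1,0]]' >/dev/null
python3 -c "from h import *; st()"
python3 -m jog '[[0,0,0.05,0],[0,0,0.1,0],[0,0,0.1,0]]' >/dev/null
python3 -c "from h import *; st()"
```

```text
t 16.83 tcp tester(axis) mm [-1.67e+02  1.00e-01] z 92.2 psi 0.000 F tester [-1.9  0.6  4.3] T [-0.08  0.46 -0.04]
  x_t in tool [-1.  0.] y_t in tool [0. 1.]
 t 17.08 tcp tester(axis) mm [-1.67e+02  1.00e-01] z 91.3 psi 0.001 F tester [-2.4  0.3  5.2] T [-0.14  0.59  0.05]
  x_t in tool [-1.     0.001] y_t in tool [0.001 1.   ]
```

```bash
python3 -m jog '[[0,0,0.05,0],[0,0,0.1,0],[0,0,0.1,0]]' >/dev/null
python3 -c "from h import *; st()"
```

```text
t 17.33 tcp tester(axis) mm [-1.671e+02  1.000e-01] z 90.4 psi 0.001 F tester [-2.2  0.4  6.9] T [-0.08  0.66  0.02]
  x_t in tool [-1.     0.001] y_t in tool [0.001 1.   ]
```

```bash
python3 -m jog '[[0,0,0.05,0],[0,0,0.05,0]]' >/dev/null; python3 -c "from h import *; st()"
python3 -m jog '[[0,0,0.05,0],[0,0,0.05,0]]' >/dev/null; python3 -c "from h import *; st()"
```

```text
t 17.50 tcp tester(axis) mm [-1.672e+02  1.000e-01] z 89.9 psi 0.001 F tester [-3.1  0.8  6.7] T [-0.08  0.64  0.02]
  x_t in tool [-1.     0.001] y_t in tool [0.001 1.   ]
 t 17.67 tcp tester(axis) mm [-1.671e+02  1.000e-01] z 89.5 psi 0.001 F tester [-2.1 -0.3  7.7] T [-0.13  0.73  0.01]
  x_t in tool [-1.     0.001] y_t in tool [0.001 1.   ]
```

```bash
python3 -m jog '[[0,0,0.05,0],[0,0,0.05,0]]' >/dev/null; python3 -c "from h import *; st()"
python3 -m jog '[[0,0,0.05,0],[0,0,0.05,0]]' >/dev/null; python3 -c "from h import *; st()"
```

```text
t 17.83 tcp tester(axis) mm [-1.672e+02  1.000e-01] z 89.0 psi 0.001 F tester [-4.1  1.   7.7] T [-0.14  0.8  -0.  ]
  x_t in tool [-1.     0.001] y_t in tool [0.001 1.   ]
 t 18.00 tcp tester(axis) mm [-1.672e+02  1.000e-01] z 88.5 psi 0.001 F tester [-3.5  1.3  8.5] T [-0.14  0.78 -0.01]
  x_t in tool [-1.     0.001] y_t in tool [0.001 1.   ]
```

```bash
for k in a; do python3 -m jog '[[0,0,0.05,0],[0,0,0.05,0]]' >/dev/null; done; python3 -c "from h import *; st()"
python3 -m jog '[[0,0,0.05,0],[0,0,0.05,0]]' >/dev/null; python3 -c "from h import *; st()"
python3 -m jog '[[0,0,0.05,0],[0,0,0.05,0]]' >/dev/null; python3 -c "from h import *; st()"
```

```text
t 18.17 tcp tester(axis) mm [-1.672e+02  1.000e-01] z 88.0 psi 0.001 F tester [-3.8  1.6  8.8] T [-0.15  0.88 -0.03]
  x_t in tool [-1.     0.001] y_t in tool [0.001 1.   ]
 t 18.33 tcp tester(axis) mm [-167.2    0.2] z 87.5 psi 0.001 F tester [-3.6  1.5  9.5] T [-0.19  0.84 -0.01]
  x_t in tool [-1.     0.001] y_t in tool [0.001 1.   ]
 t 18.50 tcp tester(axis) mm [-1.673e+02  1.000e-01] z 87.1 psi 0.001 F tester [-2.7  2.4 10.1] T [-0.15  0.9  -0.02]
  x_t in tool [-1.     0.001] y_t in tool [0.001 1.   ]
```

```bash
python3 -m jog '[[0,0,0.05,0],[0,0,0.05,0]]' >/dev/null; python3 -c "from h import *; st()"
python3 -m jog '[[0,0,0.05,0],[0,0,0.05,0]]' >/dev/null; python3 -c "from h import *; st()"
```

```text
t 18.67 tcp tester(axis) mm [-167.3    0.2] z 86.6 psi 0.001 F tester [-3.2  1.2 10.2] T [-0.19  0.93  0.05]
  x_t in tool [-1.     0.001] y_t in tool [0.001 1.   ]
 t 18.83 tcp tester(axis) mm [-1.673e+02  1.000e-01] z 86.2 psi 0.001 F tester [-4.5  1.4 11.1] T [-0.12  0.92 -0.01]
  x_t in tool [-1.     0.001] y_t in tool [0.001 1.   ]
```

```bash
python3 -m jog '[[0,0,0.05,0],[0,0,0.05,0]]' >/dev/null; python3 -c "from h import *; st()"
python3 -m jog '[[0,0,0.05,0],[0,0,0.05,0]]' >/dev/null; python3 -c "from h import *; st()"
```

```text
t 19.00 tcp tester(axis) mm [-1.673e+02  1.000e-01] z 85.7 psi 0.001 F tester [-3.4  1.9 11.5] T [-0.11  1.03 -0.  ]
  x_t in tool [-1.     0.001] y_t in tool [0.001 1.   ]
 t 19.17 tcp tester(axis) mm [-1.673e+02  1.000e-01] z 85.3 psi 0.001 F tester [-4.2  2.1 11.6] T [-0.14  1.07  0.02]
  x_t in tool [-1.     0.001] y_t in tool [0.001 1.   ]
```

```bash
cat >> h.py <<'E'
def latch(c):
    q=lidfit(c,AX)+[.072,0,0]; q[:,0]-=0
    for s in(1,-1):
        k=q[(q[:,2]>.098)&(q[:,2]<.108)&(abs(q[:,0]+.052)<.012)&(q[:,1]*s>.07)&(q[:,1]*s<.125)]
        print('latch',s,len(k),np.percentile(k[:,1]*s,[3,50,97]).round(4) if len(k)>3 else '')
E
python3 - <<'E'
from h import *
for f in('side0','top0','s12'): print(f); latch(dict(np.load(f+'.npz')))
print('now'); latch(snap('side','s13')); latch(snap('top','t13')); st()
E
python3 -m jog '[[0,0,0.05,0],[0,0,0.05,0]]' >/dev/null; python3 -c "from h import *; st(); latch(snap('top','t14'))"
```

```text
side0
latch 1 74 [0.0811 0.0871 0.0992]
latch -1 83 [0.0861 0.0932 0.1005]
top0
latch 1 62 [0.0815 0.0907 0.1   ]
latch -1 64 [0.0818 0.0912 0.1001]
s12
latch 1 71 [0.0751 0.0918 0.1048]
latch -1 109 [0.0744 0.097  0.1062]
now
latch 1 71 [0.0813 0.0871 0.0999]
latch -1 84 [0.0874 0.0939 0.1005]
latch 1 61 [0.0819 0.091  0.1   ]
latch -1 8 [0.0912 0.0964 0.1003]
 t 19.27 tcp tester(axis) mm [-1.673e+02  1.000e-01] z 85.3 psi 0.001 F tester [-4.7  1.6 11.7] T [-0.18  1.04 -0.01]
  x_t in tool [-1.     0.001] y_t in tool [0.001 1.   ]
 t 19.43 tcp tester(axis) mm [-1.673e+02  1.000e-01] z 84.8 psi 0.001 F tester [-4.7  2.1 12.2] T [-0.14  1.08  0.04]
  x_t in tool [-1.     0.001] y_t in tool [0.001 1.   ]
latch 1 64 [0.0808 0.0904 0.0999]
latch -1 8 [0.0908 0.0971 0.1005]
```

Both latches were pushed out at rest and are now back home, so they have snapped over. I'll release slowly.

```bash
python3 -m jog '[[0,0,-0.05,0],[0,0,-0.1,0],[0,0,-0.15,0],[0,0,-0.2,0],[0,0,-0.2,0]]' >/dev/null; python3 -c "from h import *; st()"
python3 -m jog '[[0,0,-0.1,0],[0,0,-0.2,0],[0,0,-0.2,0]]' >/dev/null; python3 -c "from h import *; st(); s=snap('side','s15'); latch(s); ang('s16')"
```

```text
t 19.90 tcp tester(axis) mm [-1.672e+02  1.000e-01] z 86.2 psi 0.001 F tester [-3.6  0.9  7.2] T [-0.14  0.66 -0.  ]
  x_t in tool [-1.     0.001] y_t in tool [0.001 1.   ]
 t 20.15 tcp tester(axis) mm [-166.5    0.2] z 88.2 psi 0.000 F tester [ 0.1  0.1 -0.6] T [-0.04  0.01 -0.05]
  x_t in tool [-1.  0.] y_t in tool [0. 1.]
latch 1 74 [0.0801 0.0869 0.0983]
latch -1 84 [0.0862 0.0943 0.1008]
theta [(np.int64(149), np.float64(0.002)), (np.int64(136), np.float64(-0.002)), (np.int64(132), np.float64(0.006)), (np.int64(98), np.float64(-0.006))]
```

```bash
python3 -m jog '[[0,0,-1,0],[0,0,-3,0],[0,0,-6,0],[0,0,-10,0],[0,0,-14,0],[0,0,-16,0],[0,0,-16,0],[0,0,-16,0],[0,0,-16,0],[0,0,-16,0]]' >/dev/null
python3 - <<'E'
from h import *
st(); ang('s17'); s=snap('side','s18'); latch(s)
t=snap('top','t18'); a=cv2.resize(s['pixels'][110:310,240:440],(600,600),interpolation=cv2.INTER_CUBIC); cv2.imwrite('pics/s18c.png',a[:,:,::-1])
E
```

```text
t 21.08 tcp tester(axis) mm [-167.6    0.7] z 247.0 psi 0.000 F tester [ 0.4 -0.2  0.4] T [ 0.03 -0.01 -0.03]
  x_t in tool [-1.  0.] y_t in tool [0. 1.]
theta [(np.int64(238), np.float64(0.002)), (np.int64(208), np.float64(-0.002)), (np.int64(204), np.float64(0.006)), (np.int64(148), np.float64(0.01))]
latch 1 73 [0.0808 0.087  0.0986]
latch -1 83 [0.0867 0.0937 0.1006]
```

View pics/s18c.png

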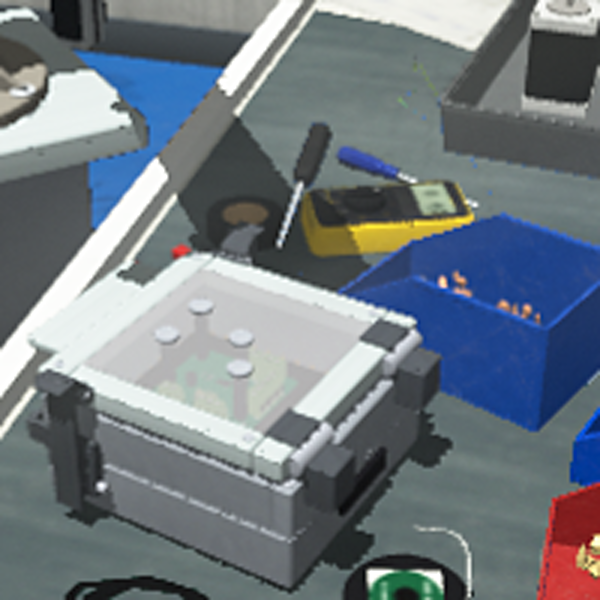

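The view shows the lid shut and level at about 0.002, with both latches home. The meter, tape, reel and cutters look undisturbed, and the arm is clear of everything.

```bash
python3 -c "from station import bot; print(bot.hand_in())"
```

```text
the job is handed in; nothing more can be done
None
```

The lid is shut and held by both latches; it was let down under control, the highest press force read was about 12 N, the objects around it look unmoved, and the job was handed in at about 21 s.

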